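# Move the basket of washed metallographic samples to the drying stand with the lifting hook

## Task

Three washed samples stand in the wire basket that has finished draining on the drip stand (the stand with the tray foot). Take the lifting hook from its rest, catch the basket's handle bar with it and carry the basket, level and without setting it down or touching it with the fingers, to the empty drying stand (the one with the flat plate foot); hang it there gently on both prongs with every sample still in its own compartment, and draw the hook out. Then hang the lifting hook back in its rest, and do not disturb the bottles, the jar, the loupe and the can that stand around.

Things in the scene. Friction and masses are not known exactly. Their poses are not given: they have to be found in the camera images.
- hook_grip (a point): Middle of the lifting hook's handle. The tool is loose, 140 mm tall, 0.12 kg, upright: on top a black square handle 20 x 20 mm, 58 mm tall, gripped from above across either pair of flats; directly below it a round guard 48 mm across, its underside 34 mm below this point. z up along the handle; x horizontal, the way the hook's lip lies. No reading while held.
- hook_saddle (a point): Middle of the lifting hook's flat saddle (upper face, 4 mm thick), 108 mm straight below hook_grip. The hook is a bent strip 22 mm wide (along y): shank from the guard down, faces at x = -11 and -7 mm; lip with faces at x = +7.5 and +11.5 mm, 11 mm above the saddle. The bar lies on the saddle between shank and lip.
- lifting_hook: The lifting hook as a whole; origin on the handle's axis at the underside of the guard, 34 mm below hook_grip and 74 mm above hook_saddle; axes as hook_grip.
- rest_top (a point): Where the middle of the guard's underside lies when the lifting hook is parked (as at the start, its axes along the rest's), 98 mm above the table. x to the closed back of the rest, z up.
- hook_rest: Rest of the lifting hook, fixed: grey sheet fork, upper face 98 mm above the table, origin on the table below rest_top. Slot between the arms 32 mm wide (y), from x = -34 (open) to +28 mm, free down to a base 6 mm thick; the tool goes in from above, lip towards +x, until its guard lies on the arms. Stops at x = -32 mm rise 6 mm above the arms; the back reaches x = +44 mm.
- basket: Stainless wire basket, loose: 112 mm long (y), 42 mm wide (x), 30 mm deep, with a stiff upright wire handle (bail) over its length. Origin in the middle of its underside, z up. Three compartments in a row, centred at y = -37, 0 and +37 mm. 0.17 to 0.34 kg, samples 0.1 kg together.
- basket_bar (a point): Middle of the straight top bar of the bail, 90 mm above the basket's underside: round wire 5 mm thick along y, straight from y = -49 to +49 mm; legs go down at y = -56 and +56 mm. The centre of mass lies below this point, so the basket hangs level when lifted here. Axes as the basket's. The basket's rim is 60 mm below the bar's middle, so the prongs pass between rim and bar.
- drip_stand_seat (a point): Where the middle of the bail's bar lies when hung on the drip stand, 140 mm above the table. x points to the stand's upright, y along the bar, z up. The basket hangs here at the start, within 6 mm along y.
- drip_stand: Drip stand, fixed; origin on the table below its seat, axes as the seat. Foot: a tray 14 mm high, x = -40 to +76, y = -62 to +62 mm. Two prongs 6 mm thick at y = -32 and +32 mm point to -x; each has a flat dip, x = -7 to +7 mm, for the bar, underside 9 mm below the bar's middle; tip (x = -15) 17 mm, shoulder (x = +15) 12 mm above it. Upright, 12 mm above it, at x = +54, cross wire at +51; before that all is free between the prongs.
- dry_stand_seat (a point): Where the middle of the bail's bar belongs on the drying stand, 140 mm above the table. x points to the stand's upright, y along the bar, z up.
- dry_stand: Drying stand, fixed, empty at the start: same prongs, upright and axes as the drip stand, but its foot is a flat plate 8 mm high (same outline). Origin on the table below its seat.
- sample_1: Mounted sample, an upright disc 30 mm across and 19 mm high, in the compartment at y = -37 mm of the basket; origin in the middle of its underside.
- sample_2: Mounted sample, 30 mm across and 16 mm high, in the middle compartment; origin in the middle of its underside.
- sample_3: Mounted sample, 30 mm across and 17 mm high, in the compartment at y = +37 mm; origin in the middle of its underside.
- eyepieces (a point): Front of the eyepieces of the microscope, fixed, left of the work: they overhang the table 320 to 365 mm up, 45 mm to either side of this point in y. Behind them it stands up to 460 mm tall; its foot begins 105 mm behind this point, 200 mm wide. A focus knob, 70 to 125 mm up, 163 mm behind, reaches 110 mm to the right of it (-y). Reach the work from in front or above.
- rinse_bottle: Round rinse bottle standing loose near the table's front edge between the stands, 42 mm across, 125 mm tall, the tallest bystander; origin in the middle of its underside. Leave alone.
- dropper_bottle_1: Small brown dropper bottle, 37 mm across, 94 mm tall, standing; origin at its underside. Leave alone.
- loupe: Black loupe, 37 mm across, 33 mm tall, standing; origin at its underside. Leave alone.
- objective_can: Black and white objective can, 44 mm across, 63 mm tall, standing; origin at its underside. Leave alone.
- paste_jar: Paste jar with a screw cap, 48 mm across, 46 mm tall, standing; origin at its underside. Leave alone.
Mind the look-alikes: they are no part of the job. Leave any blue or green look-alike of the lifting_hook alone.

How it is judged:
By the outcome, as a careful person would: the job done as asked, in the order asked, and still so for the second after the job is handed in, with the robot touching nothing.
It also fails if it takes over 72 s, if anything falls off the work surface, if the arm or the gripper's body presses on something with over 40 N, if the wrist force passes 120 N, or if a joint passes its speed limit or range.

## Robot

A 7-joint arm with a two-finger parallel gripper is mounted at the origin on a cart in front of the work surface, level with it; the furniture and walls round the work are solid. World frame = base frame: x ahead of the robot, y to its left, z up, the work surface at z = 0. Lengths are in m, angles in rad, forces in N, time in s.
With the tool pointing down it reaches from about 0.4 to 0.85 m from the base axis. Payload 10.4 kg.
Tool frame: the origin (TCP) lies at the very end of the fingers, on their centre line; the grasp point (between the pads) lies 19 mm behind it (manip.grip_point_offset is the distance from the TCP to the grasp point, in m); z points along the fingers, y is the line along which they close (so a half turn about z gives the same grasp; the last joint's range is limited). The gripper opens to 85 mm and grips with 20 to 120 N. Pads are 22 mm wide; open, the fingers measure 114 mm over their backs; the gripper's body (76 mm by 85 mm) begins 54 mm behind the grasp point. The pads swing forward as they close: fully open they stand 13 mm farther back than shut.
Start: joints at [-1.226, 0.332, -0.065, 1.46, 0.022, 1.35, -0.088], TCP at [0.225, 0.583, 0.231] pointing down, gripper open.
Joint ranges: [-2.6, 2.6], [-0.5, 2.12], [-1.47, 1.34], [0.16, 2.42], [-1.27, 4.41], [0.06, 2.06], [-2.6, 2.6]. Speed limits (rad/s): [2.22, 2.22, 2.79, 2.79, 3.14, 3.14, 3.14].

## Interface

Orientations are given as a unit quaternion [x, y, z, w].
In Python, from workcell import manip gives the robot as it stands. The module is installed in compiled form; this text tells all that it offers.
- The arm moves only by the shell command python3 -m inch 'ROWS' [OPENING] [FORCE]. ROWS is JSON, a list of rows, each a list of 2 entries, a list of its own where there are three numbers: the shift along the tool's x, y, z each as a share of 0.08 m, from -1 to 1, then the turn, a rotation vector about the tool's x, y, z each as a share of 45 degrees, from -1 to 1. A call has exactly 10 rows; each row is the pose to reach, as a shift and turn from the pose commanded when the call began, along the tool's axes at that moment; what a row does not reach only later rows make up. A row lasts 1/10 s, in which the tool goes at most 50 mm and 8.59 degrees, less where a joint would pass 70% of its speed; a pose out of reach is approached as far as the arm can. A call with a number of a shift or a turn outside -1 to 1 is refused whole. A call with a gripper value outside its range is refused whole. OPENING is the opening, from 0 (shut) to 1 (fully open), set as the call begins (- or left out, the last holds). The fingers move at their own pace and stop on an object; FORCE is the grip in N (left out, the last holds). Time passes only in rows, so rows that repeat a pose let the fingers close, or fill a call up. It gives the time, the measured TCP pose, the force, the opening and the grip force at its end, in the units of the state.
- manip.get_obs(): the state, without advancing time (a new reading comes with each control period).
- manip.camera(name): name is "side" or "top"; returns the picture (384x512x3 uint8, red, green, blue); there is no depth.
- manip.camera_params(name): a dict with "fov_y" (degrees; the focal length in pixels is half the picture's height over the tangent of half this angle, whatever the lens; pixels are square), "cx", "cy" (the principal point, pixels), "camera_from_world" (4x4, takes a point from world to camera coordinates). Camera axes: x right, y up, looking along -z (the intrinsics and any distortion apply to the point x, -y, -z); pixel columns grow to the right and rows downward; lengths in m; the calibration is good to about 2 mm. A picture is of the moment at which its call begins. camera_params takes no time and is no camera call.
- manip.hand_in(): hands the job in; it is judged then, once.
The state is a dict: "clock": time; "joint_pos": joint angles; "joint_velocities": joint speeds; "tau": joint torques, N m; "position": TCP position; "ee_rot": TCP orientation; "ft_force": force on the tool from outside, world axes, zero at the start; "torque": the same for the moment, N m; "grip_width": opening from 0.0 (shut) to 1.0 (fully open); "grasp_force": force on a finger pad.
Only numpy, scipy, OpenCV 4.12 (cv2) and the standard library are available. Lean on these libraries where they do the work, as an engineer would, in place of code of your own. Each camera call takes 0.05 s, during which the arm holds its last target. There are 200 camera calls.

## Working session

There is one attempt and no reset: what is moved stays moved. The work goes in short steps, Python scripts to look and compute and a shell command to move; the robot and the scene stay as the last step left them, time stands still between calls to the robot, and variables do not carry over. Pictures are saved under pics/ and viewed, at most 10 in all, crops included, and the job is handed in when it is done.

```bash
mkdir -p pics; python3 - <<'E'
from workcell import manip
import cv2,numpy as np
for n in("side","top"):
    im=manip.camera(n); cv2.imwrite(f"pics/{n}0.png",im[:,:,::-1])
    p=manip.camera_params(n); print(n,{k:(np.round(v,4).tolist() if k=="camera_from_world" else v) for k,v in p.items()})
print(manip.get_obs(), manip.grip_point_offset)
a=cv2.imread("pics/side0.png");b=cv2.imread("pics/top0.png")
for n,i in(("side",a),("top",b)): cv2.imwrite(f"pics/{n}0b.png",cv2.resize(i,(800,600),interpolation=cv2.INTER_CUBIC))
E
```

```text
side {'fov_y': 51.096429059851815, 'cx': 259.3246595653583, 'cy': 193.01197370566805, 'camera_from_world': [[0.8664, -0.4989, -0.0211, -0.5698], [0.2291, 0.3597, 0.9045, -0.28], [-0.4437, -0.7885, 0.4259, -1.0804], [0.0, 0.0, 0.0, 1.0]]}
top {'fov_y': 52.36726295681163, 'cx': 256.49499243195595, 'cy': 192.34512705741955, 'camera_from_world': [[0.0129, -0.9999, -0.003, -0.148], [0.996, 0.0126, 0.0885, -0.6056], [-0.0885, -0.0041, 0.9961, -1.4248], [0.0, 0.0, 0.0, 1.0]]}
{'clock': 0.1, 'joint_pos': array([-1.22558142,  0.3327916 , -0.06469294,  1.46082366,  0.02158726,
        1.34989309, -0.08850202]), 'joint_velocities': array([-4.61804750e-04, -3.54464334e-03,  7.51595921e-05, -1.21843796e-03,
        1.30870740e-04,  5.89923414e-04, -7.71275832e-04]), 'tau': array([ 8.56608676e-04, -6.26734471e+01,  4.88094497e-02, -3.92434502e+01,
        1.62367435e-02,  6.78830474e-03, -1.53317580e-05]), 'position': array([0.22462308, 0.58289901, 0.23062221]), 'ee_rot': array([ 1.82869037e-01,  9.83137092e-01, -6.03819733e-04, -8.99638277e-05]), 'ft_force': array([-0.28087522,  0.24711113, -1.56524658]), 'torque': array([ 0.03191573,  0.04006923, -0.02669116]), 'grasp_force': 0.0, 'grip_width': 0.9999592045646803} 0.0187
```

View pics/side0b.png

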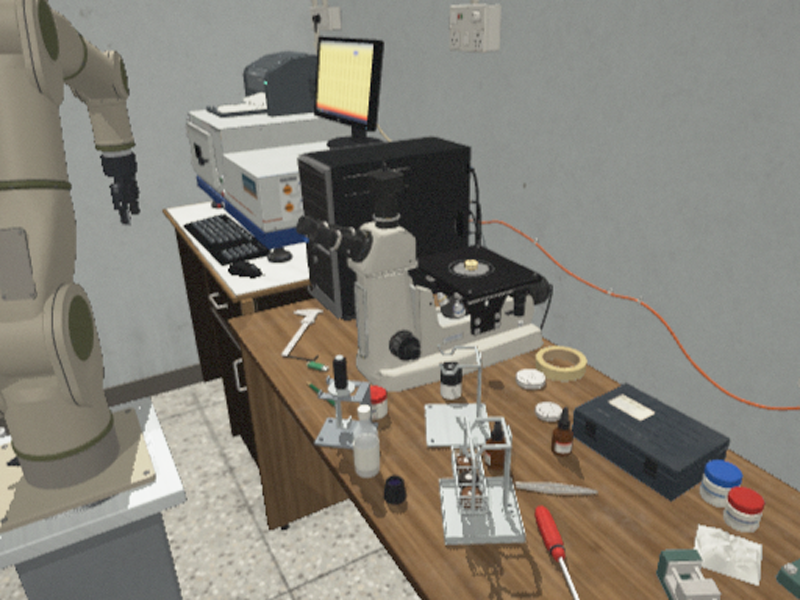

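View pics/top0b.png

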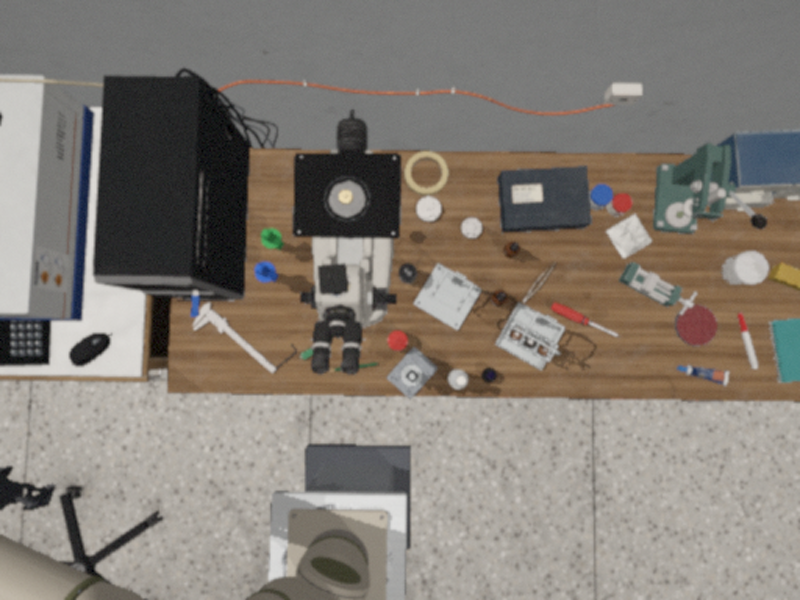

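The side view shows the hook in its rest at about (340,375), the dry stand at (455,415) and the drip stand with the basket at (480,500). In the top view these are at (412,372), (447,297) and (530,335). The rinse bottle is at (458,380) and the loupe at (489,375). Next I'll take closer crops.

```bash
cat > h.py <<'E'
import numpy as np,cv2
from workcell import manip
def cam(n):
    p=manip.camera_params(n);f=192/np.tan(np.radians(p["fov_y"]/2));return f,p["cx"],p["cy"],np.array(p["camera_from_world"])
def proj(n,X):
    f,cx,cy,T=cam(n);X=np.atleast_2d(X);c=X@T[:3,:3].T+T[:3,3]
    return np.c_[cx+f*c[:,0]/-c[:,2],cy-f*c[:,1]/-c[:,2]]
def ray(n,uv):
    f,cx,cy,T=cam(n);R=T[:3,:3];o=-R.T@T[:3,3];d=R.T@np.array([(uv[0]-cx)/f,-(uv[1]-cy)/f,-1]);return o,d
def onz(n,uv,z):
    o,d=ray(n,uv);return o+d*(z-o[2])/d[2]
def tri(a,b):
    (o,d),(p,e)=ray("side",a),ray("top",b);s=np.linalg.lstsq(np.c_[d,-e],p-o,rcond=None)[0]
    A,B=o+s[0]*d,p+s[1]*e;return (A+B)/2,np.linalg.norm(A-B)
E
python3 - <<'E'
import cv2
t=cv2.imread("pics/top0.png");s=cv2.imread("pics/side0.png")
cv2.imwrite("pics/tc.png",cv2.resize(t[160:260,235:385],None,fx=5.3,fy=5.3,interpolation=cv2.INTER_CUBIC))
cv2.imwrite("pics/sc.png",cv2.resize(s[215:355,195:345],None,fx=4.2,fy=4.2,interpolation=cv2.INTER_CUBIC))
E
```

```text
(no output)
```

View pics/tc.png

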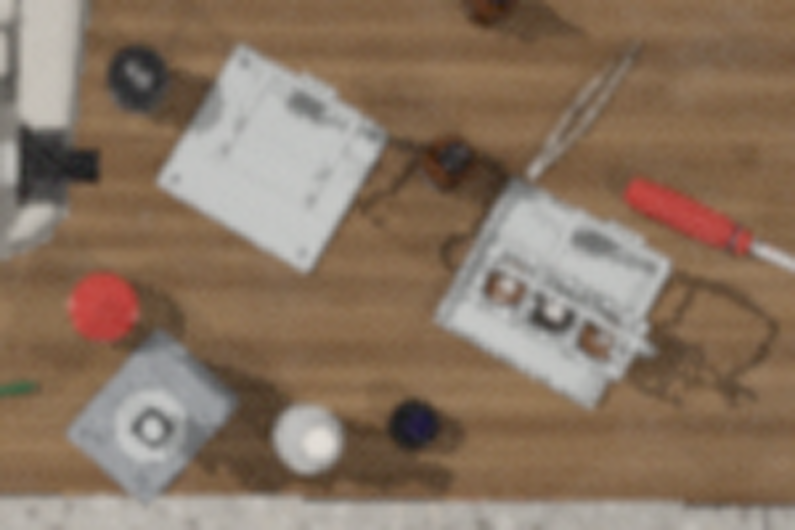

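View pics/sc.png

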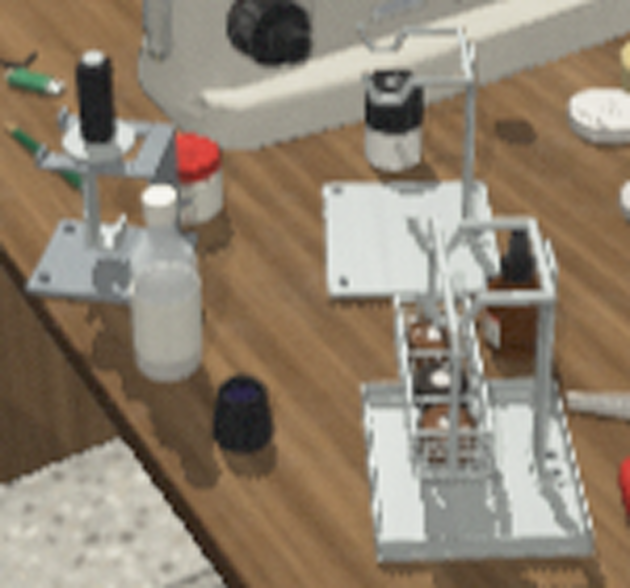

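The crops show the rest's x axis pointing up and to the right (about -42°), and both stands' uprights also up and to the right (about -30°). The dry plate corners are at top-crop (240,43), (160,182), (306,270) and (388,128). The guard is at about (150,427). I'll measure these now and check them with an overlay.

```bash
cat > m.py <<'E'
from h import *
t=cv2.imread("pics/top0.png");s=cv2.imread("pics/side0.png")
hsv=cv2.cvtColor(t,cv2.COLOR_BGR2HSV);hs=cv2.cvtColor(s,cv2.COLOR_BGR2HSV)
def quad(h,n,box,vmin,z):
    x0,y0,x1,y1=box;m=((h[y0:y1,x0:x1,1]<45)&(h[y0:y1,x0:x1,2]>vmin)).astype(np.uint8)
    m=cv2.morphologyEx(m,cv2.MORPH_CLOSE,np.ones((5,5),np.uint8)) 
    c=max(cv2.findContours(m,0,2)[0],key=cv2.contourArea)
    P=np.array([onz(n,p[0]+[x0,y0],z)[:2] for p in c],np.float32)*1000
    r=cv2.minAreaRect(P);print(n,box,"c,size,ang",np.round(r[0],1),np.round(r[1],1),round(r[2],1))
    return r
quad(hsv,"top",(262,165,312,214),150,.008)
quad(hsv,"top",(315,190,364,240),150,.014)
quad(hsv,"top",(246,220,282,257),100,.098)
c=lambda n,u,v:np.array([235+(u-2.15)/5.3,160+(v-2.15)/5.3]) if n=="top" else np.array([195+(u-1.6)/4.2,215+(v-1.6)/4.2])
print("guard/handle top", onz("top",c("top",150,427),.103), onz("top",c("top",153,429),.161), onz("side",c("side",93,57),.161))
print("tri",tri(c("side",93,57),c("top",153,429)))
print("dry corners side",[np.round(onz("side",c("side",*p),.008),4) for p in((325,185),(330,297),(500,297),(483,183))])
print("dry corners top",[np.round(onz("top",c("top",*p),.008),4) for p in((240,43),(160,182),(306,270),(388,128))])
print("drip corners top",[np.round(onz("top",c("top",*p),.014),4) for p in((515,180),(437,320),(597,408),(670,262))])
print("drip corners side",[np.round(onz("side",c("side",*p),.014),4) for p in((363,385),(378,553),(593,553),(545,380))])
print("rest corners top base",[np.round(onz("top",c("top",*p),.006),4) for p in((68,432),(148,505))],[np.round(onz("top",c("top",*p),.098),4) for p in((160,330),(240,402))])
print("rest base side",[np.round(onz("side",c("side",*p),.006),4) for p in((28,290),(75,222))])
E
python3 m.py
```

```text
top (262, 165, 312, 214) c,size,ang [ 624.2 -252.2] [124.9 124.8] 59.8
top (315, 190, 364, 240) c,size,ang [ 528.6 -454.4] [137.  137.8] 57.1
top (246, 220, 282, 257) c,size,ang [ 441.4 -167. ] [125.1 122.1] 0.8
guard/handle top [ 0.43377663 -0.16501001  0.103     ] [ 0.43446808 -0.16611489  0.161     ] [ 0.43505409 -0.16524679  0.161     ]
tri (array([ 0.43457914, -0.16614486,  0.16158433]), np.float64(0.00019820169929009519))
dry corners side [array([ 0.6019, -0.1737,  0.008 ]), array([ 0.5385, -0.283 ,  0.008 ]), array([ 0.632 , -0.3403,  0.008 ]), array([ 0.6992, -0.2308,  0.008 ])]
dry corners top [array([ 0.7038, -0.2275,  0.008 ]), array([ 0.6035, -0.1714,  0.008 ]), array([ 0.5423, -0.2754,  0.008 ]), array([ 0.6441, -0.3332,  0.008 ])]
drip corners top [array([ 0.6076, -0.4222,  0.014 ]), array([ 0.5081, -0.367 ,  0.014 ]), array([ 0.4481, -0.4789,  0.014 ]), array([ 0.551 , -0.5311,  0.014 ])]
drip corners side [array([ 0.5077, -0.3703,  0.014 ]), array([ 0.4441, -0.4839,  0.014 ]), array([ 0.5408, -0.5422,  0.014 ]), array([ 0.6029, -0.4231,  0.014 ])]
rest corners top base [array([ 0.4263, -0.1087,  0.006 ]), array([ 0.3762, -0.1656,  0.006 ])] [array([ 0.4975, -0.171 ,  0.098 ]), array([ 0.4508, -0.2243,  0.098 ])]
rest base side [array([ 0.3744, -0.1711,  0.006 ]), array([ 0.4316, -0.1179,  0.006 ])]
```

```bash
cat > ov.py <<'E'
from h import *
def F(o,a):
    a=np.radians(a);R=np.array([[np.cos(a),-np.sin(a),0],[np.sin(a),np.cos(a),0],[0,0,1]])
    return lambda P:np.array(P)/1000@R.T+np.array([*o,0])
dry=F((.608,-.243),-30);drip=F((.513,-.441),-29.3);rest=F((.4345,-.166),-41.3)
segs=[]
for S,h in((dry,8),(drip,14)):
    pl=[(-40,-62,h),(-40,62,h),(76,62,h),(76,-62,h)];segs+=[(S([pl[i],pl[(i+1)%4]]),(0,0,255)) for i in range(4)]
    for y in(-32,32): segs+=[(S([(-15,y,145),(-7,y,134),(7,y,134),(15,y,140),(51,y,140)]),(255,0,255))]
segs+=[(drip([(0,-56,140),(0,56,140)]),(0,255,0))]
segs+=[(rest([(-34,-16,98),(28,-16,98),(28,16,98),(-34,16,98)]),(0,255,0)),(rest([(44,-30,98),(44,30,98)]),(0,0,255))]
def draw(n,im,box,k,segs,out):
    x0,y0,x1,y1=box;I=cv2.resize(im[y0:y1,x0:x1],None,fx=k,fy=k,interpolation=cv2.INTER_CUBIC)
    for P,c in segs:
        q=((proj(n,P)-[x0,y0]+.5)*k-.5);cv2.polylines(I,[np.round(q).astype(int)],False,c,1,cv2.LINE_AA)
    cv2.imwrite(out,I);return I
if __name__=="__main__":
    t=cv2.imread("pics/top0.png");s=cv2.imread("pics/side0.png")
    draw("top",t,(240,160,370,257),6,segs,"pics/ot.png");draw("side",s,(197,215,343,350),4.4,segs,"pics/os.png")
E
python3 ov.py
```

```text
(no output)
```

View pics/ot.png

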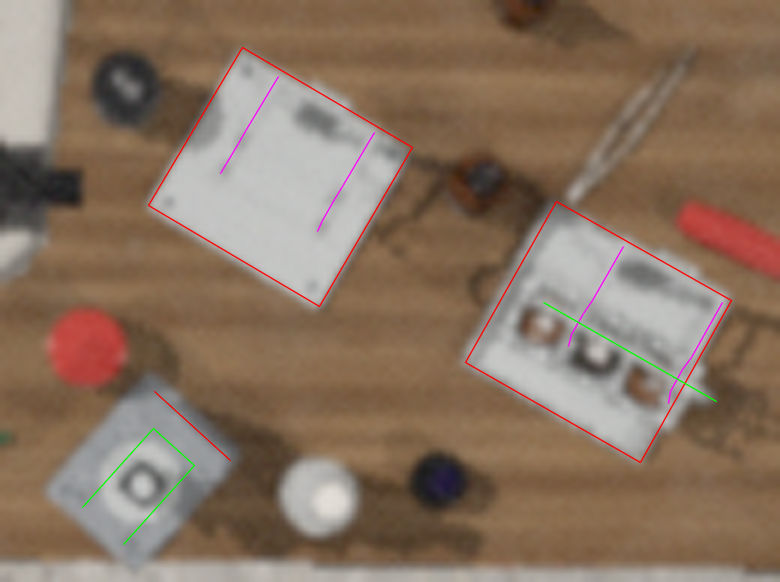

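View pics/os.png

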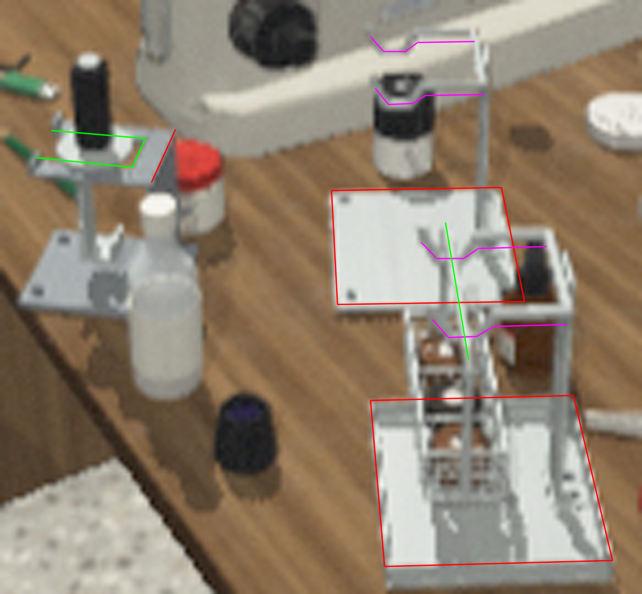

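The overlay agrees on the dry stand and the rest. The drip prongs appear about 3 px higher in the side view than predicted, so I need one closer look at the basket.

```bash
python3 - <<'E'
from ov import *
t=cv2.imread("pics/top0.png");s=cv2.imread("pics/side0.png")
k=9
A=cv2.resize(t[195:239,318:362],None,fx=k,fy=k,interpolation=cv2.INTER_CUBIC)
B=cv2.resize(s[258:324,285:329],None,fx=k,fy=k,interpolation=cv2.INTER_CUBIC)
C=np.zeros((594,796,3),np.uint8);C[:A.shape[0],:396]=A;C[:,400:796]=B
cv2.imwrite("pics/z.png",C)
E
```

```text
(no output)
```

View pics/z.png

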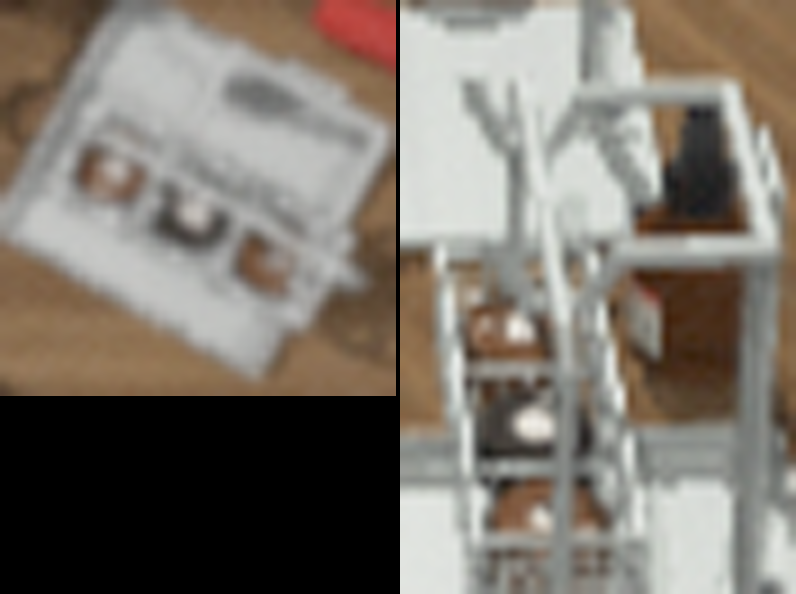

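The side zoom shows the bar running from about px (298.5,267.7) to (303.5,295.2). This agrees with my predicted bar to within 1 px. The prong shoulders and tips sit higher than I assumed, about 12 and 17 mm above the bar's middle, so I'll lift by 30 mm or a little more.

```bash
cat > go.py <<'E'
# usage: go.py x y z toolx_yaw_deg : shares from the present pose to a downward tool pose
import sys
from h import *
from scipy.spatial.transform import Rotation as R
def go(p,yaw):
    o=manip.get_obs();Q=R.from_quat(o["ee_rot"]);a=np.radians(yaw);c,s=np.cos(a),np.sin(a)
    T=R.from_matrix(np.array([[c,s,0],[s,-c,0],[0,0,-1]]))
    print("t",o["clock"],"pos",np.round(o["position"],4),"F",np.round(o["ft_force"],1),"grip",round(o["grip_width"],3),round(o["grasp_force"],1),"q",np.round(o["joint_pos"],2))
    print(" shift shares",np.round(Q.inv().apply(np.array(p)-o["position"])/.08,3),"turn shares",np.round((Q.inv()*T).as_rotvec(degrees=True)/45,3))
if __name__=="__main__": v=[float(x) for x in sys.argv[1:]];go(v[:3],v[3])
E
python3 - <<'E'
from h import *
for p in((335,372),(318,372),(350,372)): print("eye",onz("top",(p[0]/1.5625,p[1]/1.5625),.32))
print("rinse",onz("top",(458/1.5625,380/1.5625),.12))
E
python3 go.py .40 .25 .25 138.7
```

```text
eye [ 0.44515542 -0.0197247   0.32      ]
eye [0.44474025 0.0121995  0.32      ]
eye [ 0.4455217  -0.04788876  0.32      ]
rinse [ 0.42531775 -0.26874129  0.12      ]
t 0.1 pos [0.2246 0.5829 0.2306] F [-0.3  0.2 -1.6] grip 1.0 0.0 q [-1.23  0.33 -0.06  1.46  0.02  1.35 -0.09]
 shift shares [-3.542 -3.095 -0.238] turn shares [-0.002  0.     0.449]
```

```bash
R='[[[-0.1,-0.1,-0.1],[0,0,0]],[[-0.2,-0.2,-0.2],[0,0,0]],[[-0.3,-0.3,-0.25],[0,0,0]],[[-0.4,-0.4,-0.3],[0,0,0]],[[-0.5,-0.45,-0.4],[0,0,0]]]' ; 
python3 -m inch '[[[-0.1,-0.1,-0.05],[0,0,0]],[[-0.2,-0.15,-0.15],[0,0,0]],[[-0.3,-0.25,-0.2],[0,0,0]],[[-0.4,-0.35,-0.3],[0,0,0]],[[-0.5,-0.45,-0.35],[0,0,0]],[[-0.6,-0.5,-0.4],[0,0,0]],[[-0.7,-0.6,-0.5],[0,0,0]],[[-0.8,-0.7,-0.55],[0,0,0]],[[-0.85,-0.75,-0.6],[0,0,0]],[[-0.9,-0.8,-0.65],[0,0,0]]]'
python3 -m inch '[[[-0.1,-0.1,-0.05],[0,0,0]],[[-0.2,-0.15,-0.15],[0,0,0]],[[-0.3,-0.25,-0.2],[0,0,0]],[[-0.4,-0.35,-0.3],[0,0,0]],[[-0.5,-0.45,-0.35],[0,0,0]],[[-0.6,-0.5,-0.4],[0,0,0]],[[-0.7,-0.6,-0.5],[0,0,0]],[[-0.8,-0.7,-0.55],[0,0,0]],[[-0.85,-0.75,-0.6],[0,0,0]],[[-0.9,-0.8,-0.65],[0,0,0]]]'
python3 go.py .40 .25 .44 138.7
```

```text
clock: 1.1
position: [0.2691, 0.4971, 0.2837]
ee_rot: [0.183, 0.983, 0.0, -0.0]
ft_force: [-0.7, 0.8, 0.1]
grip_width: 0.999
grasp_force: 0.0
clock: 2.1
position: [0.3132, 0.4115, 0.3357]
ee_rot: [0.183, 0.983, 0.0, -0.0]
ft_force: [-0.6, 0.6, 0.7]
grip_width: 1.001
grasp_force: 0.0
t 2.1 pos [0.3132 0.4115 0.3357] F [-0.6  0.6  0.7] grip 1.001 0.0 q [-1.04  0.06  0.03  1.57 -0.    1.51  0.2 ]
 shift shares [-1.738 -1.494 -1.305] turn shares [ 0.    -0.     0.449]
```

```bash

python3 -m inch '[[[-0.1,-0.1,-0.05],[0,0,0]],[[-0.2,-0.15,-0.15],[0,0,0]],[[-0.3,-0.25,-0.2],[0,0,0]],[[-0.4,-0.35,-0.3],[0,0,0]],[[-0.5,-0.45,-0.35],[0,0,0]],[[-0.6,-0.5,-0.4],[0,0,0]],[[-0.7,-0.6,-0.5],[0,0,0]],[[-0.8,-0.7,-0.55],[0,0,0]],[[-0.85,-0.75,-0.6],[0,0,0]],[[-0.9,-0.8,-0.65],[0,0,0]]]'
python3 -m inch '[[[-0.1,-0.1,-0.05],[0,0,0.05]],[[-0.2,-0.15,-0.15],[0,0,0.1]],[[-0.3,-0.25,-0.2],[0,0,0.15]],[[-0.4,-0.35,-0.3],[0,0,0.2]],[[-0.5,-0.45,-0.35],[0,0,0.25]],[[-0.6,-0.5,-0.4],[0,0,0.3]],[[-0.7,-0.6,-0.5],[0,0,0.35]],[[-0.8,-0.7,-0.55],[0,0,0.4]],[[-0.85,-0.75,-0.6],[0,0,0.45]],[[-0.9,-0.8,-0.65],[0,0,0.45]]]'
python3 go.py .4345 -.166 .42 138.7
```

```text
clock: 3.1
position: [0.3574, 0.3259, 0.3876]
ee_rot: [0.183, 0.983, 0.0, -0.0]
ft_force: [0.9, 0.5, -0.3]
grip_width: 0.997
grasp_force: 0.0
clock: 4.1
position: [0.4016, 0.2403, 0.4396]
ee_rot: [0.354, 0.935, 0.0, -0.0]
ft_force: [-0.1, 0.1, 0.2]
grip_width: 0.997
grasp_force: 0.0
t 4.1 pos [0.4016 0.2403 0.4396] F [-0.1  0.1  0.2] grip 0.997 0.0 q [-0.86 -0.05  0.21  1.47  0.01  1.73  0.2 ]
 shift shares [-3.67  -3.535  0.244] turn shares [ 0.    -0.    -0.003]
```

Four calls of (-0.92,-0.88,0). The first stays at this height and all stay in front of the microscope.

```bash

python3 -m inch '[[[-0.1,-0.1,0],[0,0,0]],[[-0.2,-0.2,0],[0,0,0]],[[-0.3,-0.3,0],[0,0,0]],[[-0.4,-0.4,0],[0,0,0]],[[-0.5,-0.5,0],[0,0,0]],[[-0.6,-0.6,0],[0,0,0]],[[-0.7,-0.7,0],[0,0,0]],[[-0.8,-0.8,0],[0,0,0]],[[-0.9,-0.85,0],[0,0,0]],[[-0.95,-0.9,0],[0,0,0]]]'
python3 -m inch '[[[-0.1,-0.1,0],[0,0,0]],[[-0.2,-0.2,0],[0,0,0]],[[-0.3,-0.3,0],[0,0,0]],[[-0.4,-0.4,0],[0,0,0]],[[-0.5,-0.5,0],[0,0,0]],[[-0.6,-0.6,0],[0,0,0]],[[-0.7,-0.7,0],[0,0,0]],[[-0.8,-0.8,0],[0,0,0]],[[-0.9,-0.85,0],[0,0,0]],[[-0.95,-0.9,0],[0,0,0]]]'
python3 -m inch '[[[-0.1,-0.1,0],[0,0,0]],[[-0.2,-0.2,0],[0,0,0]],[[-0.3,-0.3,0],[0,0,0]],[[-0.4,-0.4,0],[0,0,0]],[[-0.5,-0.5,0],[0,0,0]],[[-0.6,-0.6,0],[0,0,0]],[[-0.7,-0.7,0],[0,0,0]],[[-0.8,-0.8,0],[0,0,0]],[[-0.9,-0.85,0],[0,0,0]],[[-0.95,-0.9,0],[0,0,0]]]'
python3 go.py .4345 -.166 .28 138.7
```

```text
clock: 5.1
position: [0.4113, 0.1356, 0.4393]
ee_rot: [0.353, 0.936, 0.0, 0.0]
ft_force: [-0.5, -0.1, 0.3]
grip_width: 1.001
grasp_force: 0.0
clock: 6.1
position: [0.4208, 0.0314, 0.4393]
ee_rot: [0.353, 0.936, 0.0, -0.0]
ft_force: [-0.5, -0.3, 0.1]
grip_width: 1.001
grasp_force: 0.0
clock: 7.1
position: [0.4303, -0.0728, 0.4392]
ee_rot: [0.353, 0.936, -0.0, -0.0]
ft_force: [0.1, 0.4, 0.1]
grip_width: 0.999
grasp_force: 0.0
t 7.1 pos [ 0.4303 -0.0728  0.4392] F [0.1 0.4 0.1] grip 0.999 0.0 q [-0.63 -0.18  0.58  1.55  0.1   1.75  0.82]
 shift shares [-0.809 -0.84   1.99 ] turn shares [-0.    -0.    -0.001]
```

```bash

python3 -m inch '[[[-0.1,-0.1,0],[0,0,0]],[[-0.2,-0.2,0],[0,0,0]],[[-0.3,-0.3,0],[0,0,0]],[[-0.4,-0.4,0],[0,0,0]],[[-0.5,-0.5,0],[0,0,0]],[[-0.6,-0.6,0],[0,0,0]],[[-0.65,-0.7,0],[0,0,0]],[[-0.75,-0.75,0.1],[0,0,0]],[[-0.8,-0.8,0.2],[0,0,0]],[[-0.81,-0.84,0.3],[0,0,0]]]'
python3 -m inch '[[[0,0,0.1],[0,0,0]],[[0,0,0.2],[0,0,0]],[[0,0,0.3],[0,0,0]],[[0,0,0.4],[0,0,0]],[[0,0,0.5],[0,0,0]],[[0,0,0.6],[0,0,0]],[[0,0,0.7],[0,0,0]],[[0,0,0.8],[0,0,0]],[[0,0,0.9],[0,0,0]],[[0,0,1],[0,0,0]]]'
python3 -m inch '[[[0,0,0.1],[0,0,0]],[[0,0,0.2],[0,0,0]],[[0,0,0.3],[0,0,0]],[[0,0,0.4],[0,0,0]],[[0,0,0.5],[0,0,0]],[[0,0,0.6],[0,0,0]],[[0,0,0.7],[0,0,0]],[[0,0,0.8],[0,0,0]],[[0,0,0.9],[0,0,0]],[[0,0,1],[0,0,0]]]' 0.6
python3 go.py .4345 -.166 .113 138.7
python3 - <<'E'
from h import *
im=manip.camera("side");cv2.imwrite("pics/s1.png",im[:,:,::-1]);t=manip.camera("top");cv2.imwrite("pics/t1.png",t[:,:,::-1])
o=manip.get_obs();p=proj("side",o["position"])[0];q=proj("side",[.4345,-.166,.161])[0];print(p,q)
x0,y0=185,165
I=cv2.resize(cv2.imread("pics/s1.png")[y0:y0+120,x0:x0+90],None,fx=5,fy=5,interpolation=cv2.INTER_CUBIC)
for a in(p,q): cv2.drawMarker(I,tuple(np.round((a-[x0,y0]+.5)*5-.5).astype(int)),(0,0,255),cv2.MARKER_CROSS,14,1)
cv2.imwrite("pics/s1c.png",I)
E
```

```text
clock: 8.1
position: [0.4343, -0.1656, 0.4142]
ee_rot: [0.353, 0.936, -0.0, -0.0]
ft_force: [1.5, 0.4, 0.4]
grip_width: 1.005
grasp_force: 0.0
clock: 9.1
position: [0.4343, -0.1652, 0.3346]
ee_rot: [0.353, 0.936, 0.0, 0.0]
ft_force: [0.3, -0.4, 0.4]
grip_width: 1.003
grasp_force: 0.0
clock: 10.1
position: [0.4343, -0.1652, 0.2546]
ee_rot: [0.353, 0.936, 0.0, 0.0]
ft_force: [0.2, -0.6, -0.6]
grip_width: 0.604
grasp_force: 0.0
t 10.1 pos [ 0.4343 -0.1652  0.2546] F [ 0.2 -0.6 -0.6] grip 0.604 0.0 q [-0.55 -0.1   0.77  1.86  0.07  1.36  1.06]
 shift shares [-0.008 -0.006  1.77 ] turn shares [ 0.     0.    -0.001]
[213.8969463  196.92344256] [216.6896002  228.36682413]
```

View pics/s1c.png

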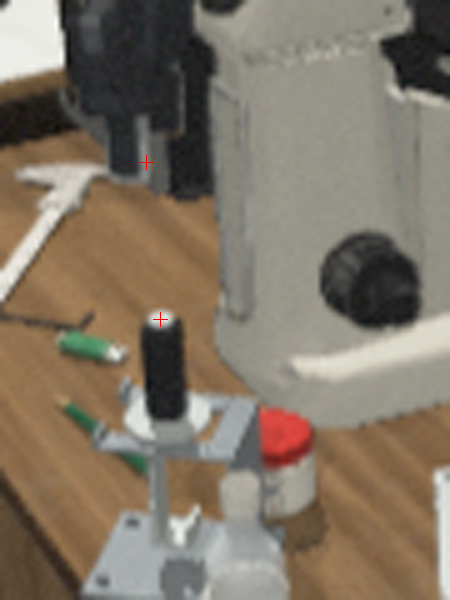

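The side view shows the handle top right on the predicted mark at (160,320), with the open fingers straddling the line above it. I'll descend and grip.

```bash

python3 -m inch '[[[0,0,0.1],[0,0,0]],[[0,0,0.2],[0,0,0]],[[0,0,0.3],[0,0,0]],[[0,0,0.4],[0,0,0]],[[0,0,0.5],[0,0,0]],[[0,0,0.6],[0,0,0]],[[0,0,0.7],[0,0,0]],[[0,0,0.8],[0,0,0]],[[0,0,0.9],[0,0,0]],[[0,0,1],[0,0,0]]]'
python3 -m inch '[[[0,0,0.1],[0,0,0]],[[0,0,0.2],[0,0,0]],[[0,0,0.3],[0,0,0]],[[0,0,0.4],[0,0,0]],[[0,0,0.5],[0,0,0]],[[0,0,0.55],[0,0,0]],[[0,0,0.6],[0,0,0]],[[0,0,0.65],[0,0,0]],[[0,0,0.7],[0,0,0]],[[0,0,0.77],[0,0,0]]]'
python3 -m inch '[[[0,0,0],[0,0,0]],[[0,0,0],[0,0,0]],[[0,0,0],[0,0,0]],[[0,0,0],[0,0,0]],[[0,0,0],[0,0,0]],[[0,0,0],[0,0,0]],[[0,0,0],[0,0,0]],[[0,0,0],[0,0,0]],[[0,0,0],[0,0,0]],[[0,0,0],[0,0,0]]]' 0 60
python3 go.py .4345 -.166 .113 138.7
```

```text
clock: 11.2
position: [0.4343, -0.1652, 0.1746]
ee_rot: [0.353, 0.936, 0.0, 0.0]
ft_force: [-0.3, 0.5, -0.1]
grip_width: 0.596
grasp_force: 0.0
clock: 12.2
position: [0.4345, -0.1652, 0.1136]
ee_rot: [0.353, 0.936, 0.0, 0.0]
ft_force: [0.2, -0.2, -0.8]
grip_width: 0.6
grasp_force: 0.0
clock: 13.2
position: [0.4344, -0.1653, 0.1138]
ee_rot: [0.353, 0.936, 0.0, 0.0]
ft_force: [-0.4, -1.2, 3.8]
grip_width: 0.226
grasp_force: 58.7
t 13.2 pos [ 0.4344 -0.1653  0.1138] F [-0.4 -1.2  3.8] grip 0.226 58.7 q [-0.51  0.09  0.82  2.05 -0.07  1.04  1.2 ]
 shift shares [-0.007 -0.006  0.01 ] turn shares [ 0.     0.    -0.001]
```

```bash

python3 -m inch '[[[0,0,-0.05],[0,0,0]],[[0,0,-0.1],[0,0,0]],[[0,0,-0.2],[0,0,0]],[[0,0,-0.3],[0,0,0]],[[0,0,-0.4],[0,0,0]],[[0,0,-0.5],[0,0,0]],[[0,0,-0.6],[0,0,0]],[[0,0,-0.7],[0,0,0]],[[0,0,-0.85],[0,0,0]],[[0,0,-1],[0,0,0]]]'
python3 -m inch '[[[0,0,-0.1],[0,0,0]],[[0,0,-0.2],[0,0,0]],[[0,0,-0.3],[0,0,0]],[[0,0,-0.4],[0,0,0]],[[0,0,-0.5],[0,0,0]],[[0,0,-0.6],[0,0,0]],[[0,0,-0.65],[0,0,0]],[[0,0,-0.7],[0,0,0]],[[0,0,-0.75],[0,0,0]],[[0,0,-0.8],[0,0,0]]]'
python3 go.py .4851 -.4254 .258 150.7
python3 - <<'E'
from h import *
a=np.radians(-29.3);x=np.array([np.cos(a),np.sin(a)]);y=np.array([-x[1],x[0]])
for P in(onz("top",(338.3,218.6),.067)[:2],onz("side",(299.3,304.8),.066)[:2]):
    d=P-np.array([.513,-.441]);print(P,"stand x,y mm",d@x*1e3,d@y*1e3)
E
```

```text
clock: 14.2
position: [0.4343, -0.1653, 0.1947]
ee_rot: [0.353, 0.936, 0.0, -0.0]
ft_force: [0.5, -0.2, -0.7]
grip_width: 0.223
grasp_force: 58.5
clock: 15.2
position: [0.4342, -0.1652, 0.2578]
ee_rot: [0.353, 0.936, -0.0, -0.0]
ft_force: [-1.1, 0.1, -1.3]
grip_width: 0.225
grasp_force: 58.5
t 15.2 pos [ 0.4342 -0.1652  0.2578] F [-1.1  0.1 -1.3] grip 0.225 58.5 q [-0.55 -0.11  0.78  1.86  0.08  1.36  1.06]
 shift shares [-2.625e+00 -2.022e+00 -2.000e-03] turn shares [-0.    -0.    -0.267]
[ 0.51296877 -0.4352615 ] stand x,y mm -2.8355522843230294 4.989084176082839
[ 0.51423376 -0.43843638] stand x,y mm -0.17866687668155143 2.839433262660078
```

```bash

python3 -m inch '[[[-0.1,-0.05,0],[0,0,0]],[[-0.2,-0.1,0],[0,0,0]],[[-0.3,-0.2,0],[0,0,0]],[[-0.4,-0.3,0],[0,0,0]],[[-0.5,-0.35,0],[0,0,0]],[[-0.6,-0.4,0],[0,0,0]],[[-0.7,-0.5,0],[0,0,0]],[[-0.8,-0.55,0],[0,0,0]],[[-0.85,-0.6,0],[0,0,0]],[[-0.88,-0.66,0],[0,0,0]]]'
python3 -m inch '[[[-0.1,-0.05,0],[0,0,0]],[[-0.2,-0.1,0],[0,0,0]],[[-0.3,-0.2,0],[0,0,0]],[[-0.4,-0.3,0],[0,0,0]],[[-0.5,-0.35,0],[0,0,0]],[[-0.6,-0.4,0],[0,0,0]],[[-0.7,-0.5,0],[0,0,0]],[[-0.8,-0.55,0],[0,0,0]],[[-0.85,-0.6,0],[0,0,0]],[[-0.88,-0.66,0],[0,0,0]]]'
python3 -m inch '[[[-0.1,-0.05,0],[0,0,-0.03]],[[-0.2,-0.1,0],[0,0,-0.06]],[[-0.3,-0.2,0],[0,0,-0.09]],[[-0.4,-0.3,0],[0,0,-0.12]],[[-0.5,-0.35,0],[0,0,-0.15]],[[-0.6,-0.4,0],[0,0,-0.18]],[[-0.7,-0.5,0],[0,0,-0.21]],[[-0.8,-0.55,0],[0,0,-0.24]],[[-0.84,-0.6,0],[0,0,-0.26]],[[-0.86,-0.67,0],[0,0,-0.267]]]'
python3 go.py .4861 -.4237 .2113 150.7
```

```text
clock: 16.2
position: [0.4523, -0.2521, 0.2574]
ee_rot: [0.353, 0.936, -0.0, -0.0]
ft_force: [-0.4, 0.6, -0.9]
grip_width: 0.223
grasp_force: 58.6
clock: 17.2
position: [0.4706, -0.3378, 0.2575]
ee_rot: [0.353, 0.936, -0.0, -0.0]
ft_force: [-0.0, 0.2, -1.3]
grip_width: 0.224
grasp_force: 58.6
clock: 18.2
position: [0.4867, -0.4232, 0.2575]
ee_rot: [0.253, 0.968, 0.0, -0.0]
ft_force: [-0.3, 0.0, -1.2]
grip_width: 0.222
grasp_force: 58.5
t 18.2 pos [ 0.4867 -0.4232  0.2575] F [-0.3  0.  -1.2] grip 0.222 58.5 q [ 0.03  0.47  0.88  1.4  -0.36  1.44  1.96]
 shift shares [ 0.003 -0.009  0.577] turn shares [ 0.    -0.     0.001]
```

```bash

python3 -m inch '[[[0,0,0.05],[0,0,0]],[[0,0,0.1],[0,0,0]],[[0,0,0.2],[0,0,0]],[[0,0,0.25],[0,0,0]],[[0,0,0.3],[0,0,0]],[[0,0,0.4],[0,0,0]],[[0,0,0.45],[0,0,0]],[[0,0,0.5],[0,0,0]],[[0,0,0.55],[0,0,0]],[[0,0,0.58],[0,0,0]]]'
cat > look.py <<'E'
import sys
from ov import *
# composite: side (left) and top (right) crops around the TCP's saddle point, with axis marks
tag=sys.argv[1];o=manip.get_obs();p=o["position"];sad=p-[0,0,.0898]
for n,k,w,h in(("side",6,66,96),("top",6,66,96)):
    im=np.ascontiguousarray(manip.camera(n)[:,:,::-1]);cv2.imwrite(f"pics/{n}_{tag}.png",im)
    c=np.round(proj(n,sad)[0]).astype(int);b=(c[0]-w//2,c[1]-h//2,c[0]+w//2,c[1]+h//2)
    I=draw(n,im,b,k,[],f"pics/tmp.png");q=(proj(n,sad)[0]-b[:2]+.5)*k-.5
    if n=="side": cv2.circle(I,tuple(np.round(q).astype(int)),3,(0,0,255),-1);L=I
    print(n,b)
cv2.imwrite(f"pics/look_{tag}.png",np.hstack([L,I]))
E
python3 look.py a; python3 go.py .5141 -.4393 .2113 150.7
```

```text
clock: 19.2
position: [0.4866, -0.4231, 0.2109]
ee_rot: [0.253, 0.967, 0.0, -0.0]
ft_force: [0.1, -0.1, -1.4]
grip_width: 0.227
grasp_force: 58.6
side (np.int64(253), np.int64(238), np.int64(319), np.int64(334))
top (np.int64(305), np.int64(178), np.int64(371), np.int64(274))
t 19.3 pos [ 0.4865 -0.4231  0.2109] F [-0.7  0.3 -1.2] grip 0.226 58.6 q [ 0.03  0.49  0.86  1.47 -0.38  1.35  1.98]
 shift shares [-0.4   -0.008 -0.005] turn shares [ 0.    -0.001 -0.   ]
```

View pics/look_a.png

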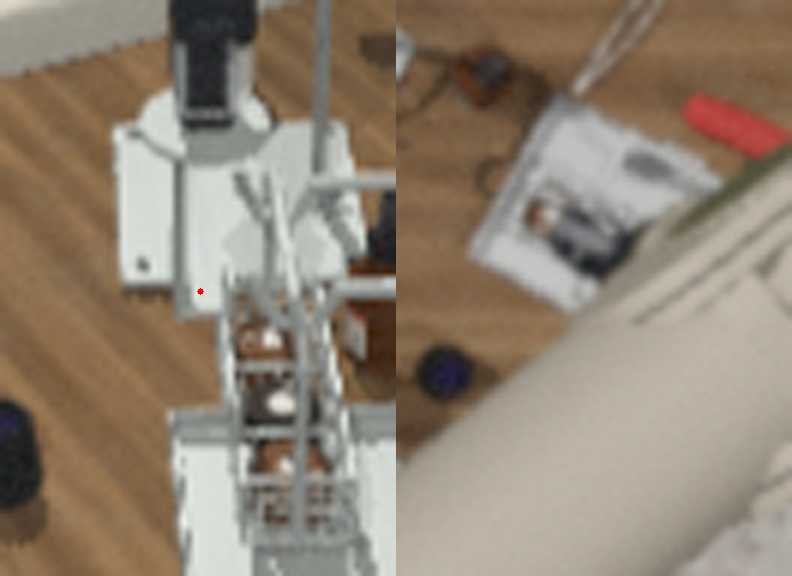

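The side view shows the hook in front of the bar, with the saddle at about (200,291) and the shank clear, and the lip still this side of the bar. I'll advance 32 mm under the bar, then raise.

```bash

python3 -m inch '[[[-0.04,0,0],[0,0,0]],[[-0.08,0,0],[0,0,0]],[[-0.12,0,0],[0,0,0]],[[-0.16,0,0],[0,0,0]],[[-0.2,0,0],[0,0,0]],[[-0.24,0,0],[0,0,0]],[[-0.28,0,0],[0,0,0]],[[-0.32,0,0],[0,0,0]],[[-0.36,0,0],[0,0,0]],[[-0.4,0,0],[0,0,0]]]'
python3 -m inch '[[[0,0,-0.03],[0,0,0]],[[0,0,-0.06],[0,0,0]],[[0,0,-0.09],[0,0,0]],[[0,0,-0.12],[0,0,0]],[[0,0,-0.15],[0,0,0]],[[0,0,-0.18],[0,0,0]],[[0,0,-0.2],[0,0,0]],[[0,0,-0.22],[0,0,0]],[[0,0,-0.24],[0,0,0]],[[0,0,-0.26],[0,0,0]]]'
python3 go.py .5141 -.4393 .2618 150.7
```

```text
clock: 20.3
position: [0.5147, -0.439, 0.2112]
ee_rot: [0.253, 0.967, 0.0, -0.0]
ft_force: [-0.6, -0.7, -1.3]
grip_width: 0.228
grasp_force: 58.6
clock: 21.3
position: [0.5144, -0.4387, 0.2318]
ee_rot: [0.253, 0.967, 0.0, -0.0]
ft_force: [-0.6, -0.8, -3.6]
grip_width: 0.229
grasp_force: 58.6
t 21.3 pos [ 0.5144 -0.4387  0.2318] F [-0.6 -0.8 -3.6] grip 0.229 58.6 q [ 0.08  0.56  0.85  1.34 -0.41  1.42  1.97]
 shift shares [-0.    -0.009 -0.375] turn shares [ 0.    -0.001 -0.   ]
```

The basket's weight now shows on the wrist (+2.4 N). I'll lift it clear of the tips, then draw back gently.

```bash

python3 -m inch '[[[0,0,-0.02],[0,0,0]],[[0,0,-0.06],[0,0,0]],[[0,0,-0.1],[0,0,0]],[[0,0,-0.15],[0,0,0]],[[0,0,-0.2],[0,0,0]],[[0,0,-0.25],[0,0,0]],[[0,0,-0.3],[0,0,0]],[[0,0,-0.34],[0,0,0]],[[0,0,-0.37],[0,0,0]],[[0,0,-0.38],[0,0,0]]]'
python3 -m inch '[[[0.02,0,0],[0,0,0]],[[0.05,0,0],[0,0,0]],[[0.09,0,0],[0,0,0]],[[0.14,0,0],[0,0,0]],[[0.2,0,0],[0,0,0]],[[0.26,0,0],[0,0,0]],[[0.31,0,0],[0,0,0]],[[0.35,0,0],[0,0,0]],[[0.38,0,0],[0,0,0]],[[0.4,0,0],[0,0,0]]]'
python3 look.py b
python3 go.py .452 -.406 .2618 150.7
```

```text
clock: 22.3
position: [0.5145, -0.4389, 0.2627]
ee_rot: [0.253, 0.967, -0.0, 0.0]
ft_force: [-0.1, 0.2, -3.5]
grip_width: 0.227
grasp_force: 58.6
clock: 23.3
position: [0.4865, -0.4231, 0.2625]
ee_rot: [0.253, 0.967, 0.0, 0.0]
ft_force: [0.1, -0.3, -2.9]
grip_width: 0.221
grasp_force: 58.6
side (np.int64(253), np.int64(219), np.int64(319), np.int64(315))
top (np.int64(308), np.int64(178), np.int64(374), np.int64(274))
t 23.4 pos [ 0.4865 -0.4231  0.2625] F [ 0.1 -0.5 -4. ] grip 0.226 58.6 q [ 0.03  0.47  0.88  1.39 -0.36  1.45  1.96]
 shift shares [ 0.481 -0.024  0.009] turn shares [ 0.  0. -0.]
```

```bash
python3 - <<'E'
import cv2,numpy as np
# motion of the basket: dark sample / brown samples centroids in side pictures
for n in("a","b"):
    s=cv2.imread(f"pics/side_{n}.png");h=cv2.cvtColor(s,cv2.COLOR_BGR2HSV)
    d=cv2.absdiff(cv2.imread("pics/side_a.png"),cv2.imread("pics/side_b.png")).max(2)[250:345,270:345]
    print(n,(d>40).sum(), s[300,285:325].max(1).tolist())
E
```

```text
a 1597 [140, 144, 147, 143, 137, 172, 217, 88, 95, 78, 88, 99, 76, 84, 124, 74, 84, 123, 137, 128, 122, 108, 151, 206, 169, 125, 125, 80, 78, 81, 74, 75, 70, 71, 70, 71, 79, 89, 121, 122]
b 1597 [123, 124, 128, 133, 116, 98, 94, 114, 128, 145, 161, 133, 126, 124, 127, 134, 135, 144, 141, 124, 122, 132, 129, 123, 128, 139, 124, 85, 82, 81, 78, 71, 76, 74, 71, 74, 81, 91, 120, 122]
```

```bash

python3 -m inch '[[[0.02,0,0],[0,0,0]],[[0.05,0,0],[0,0,0]],[[0.1,0,0],[0,0,0]],[[0.16,0,0],[0,0,0]],[[0.23,0,0],[0,0,0]],[[0.3,0,0],[0,0,0]],[[0.37,0,0],[0,0,0]],[[0.43,0,0],[0,0,0]],[[0.47,0,0],[0,0,0]],[[0.5,0,0],[0,0,0]]]'
python3 -m inch '[[[0,0,-0.03],[0,0,0]],[[0,0,-0.1],[0,0,0]],[[0,0,-0.2],[0,0,0]],[[0,0,-0.32],[0,0,0]],[[0,0,-0.45],[0,0,0]],[[0,0,-0.6],[0,0,0]],[[0,0,-0.75],[0,0,0]],[[0,0,-0.87],[0,0,0]],[[0,0,-0.95],[0,0,0]],[[0,0,-1],[0,0,0]]]'
python3 go.py .5451 -.2079 .342 150
```

```text
clock: 24.4
position: [0.4515, -0.4034, 0.2626]
ee_rot: [0.253, 0.967, 0.0, 0.0]
ft_force: [0.5, -0.5, -3.4]
grip_width: 0.223
grasp_force: 58.6
clock: 25.4
position: [0.4518, -0.4037, 0.3431]
ee_rot: [0.253, 0.967, -0.0, 0.0]
ft_force: [-0.6, -0.3, -5.1]
grip_width: 0.226
grasp_force: 58.7
t 25.4 pos [ 0.4518 -0.4037  0.3431] F [-0.6 -0.3 -5.1] grip 0.226 58.7 q [-0.03  0.34  0.92  1.36 -0.27  1.57  1.92]
 shift shares [0.181 2.706 0.014] turn shares [0.    0.    0.015]
```

```bash

python3 -m inch '[[[0,0.02,0],[0,0,0]],[[0.01,0.06,0],[0,0,0]],[[0.01,0.12,0],[0,0,0]],[[0.02,0.2,0],[0,0,0]],[[0.03,0.3,0],[0,0,0]],[[0.03,0.4,0],[0,0,0]],[[0.04,0.5,0],[0,0,0]],[[0.05,0.6,0],[0,0,0]],[[0.05,0.7,0],[0,0,0]],[[0.06,0.8,0],[0,0,0]]]'
python3 -m inch '[[[0,0.1,0],[0,0,0]],[[0.01,0.2,0],[0,0,0]],[[0.01,0.3,0],[0,0,0]],[[0.02,0.4,0],[0,0,0]],[[0.03,0.5,0],[0,0,0]],[[0.03,0.6,0],[0,0,0]],[[0.04,0.7,0],[0,0,0]],[[0.05,0.8,0],[0,0,0]],[[0.05,0.9,0],[0,0,0]],[[0.06,1,0],[0,0,0]]]'
python3 -m inch '[[[0.01,0.1,0],[0,0,0]],[[0.02,0.2,0],[0,0,0]],[[0.03,0.3,0],[0,0,0]],[[0.04,0.4,0],[0,0,0.01]],[[0.05,0.5,0],[0,0,0.01]],[[0.06,0.6,0],[0,0,0.015]],[[0.06,0.7,0],[0,0,0.015]],[[0.06,0.8,0],[0,0,0.015]],[[0.06,0.87,0],[0,0,0.015]],[[0.06,0.91,0],[0,0,0.015]]]'
python3 go.py .5451 -.2079 .265 150
```

```text
clock: 26.4
position: [0.4792, -0.3448, 0.3425]
ee_rot: [0.253, 0.967, 0.0, 0.0]
ft_force: [0.6, 0.7, -4.2]
grip_width: 0.226
grasp_force: 58.7
clock: 27.4
position: [0.5142, -0.2727, 0.3425]
ee_rot: [0.253, 0.967, 0.0, 0.0]
ft_force: [0.6, -0.3, -4.4]
grip_width: 0.226
grasp_force: 58.7
clock: 28.4
position: [0.5457, -0.2068, 0.3424]
ee_rot: [0.258, 0.966, 0.0, -0.0]
ft_force: [0.4, 0.4, -4.4]
grip_width: 0.227
grasp_force: 58.7
t 28.4 pos [ 0.5457 -0.2068  0.3424] F [ 0.4  0.4 -4.4] grip 0.227 58.7 q [-0.4   0.26  0.85  1.42 -0.19  1.55  1.49]
 shift shares [-0.001 -0.015  0.967] turn shares [ 0.    -0.     0.001]
```

```bash

python3 -m inch '[[[0,0,0.03],[0,0,0]],[[0,0,0.1],[0,0,0]],[[0,0,0.2],[0,0,0]],[[0,-0.01,0.32],[0,0,0]],[[0,-0.01,0.45],[0,0,0]],[[0,-0.01,0.6],[0,0,0]],[[0,-0.01,0.74],[0,0,0]],[[0,-0.01,0.85],[0,0,0]],[[0,-0.01,0.93],[0,0,0]],[[0,-0.01,0.97],[0,0,0]]]'
python3 - <<'E'
from ov import *
import ov
o=manip.get_obs();p=o["position"];B=F(p[:2],-30)
zb=(p[2]-.0898+.0025)*1000
im=np.ascontiguousarray(manip.camera("side")[:,:,::-1]);cv2.imwrite("pics/s_c.png",im)
im2=np.ascontiguousarray(manip.camera("top")[:,:,::-1]);cv2.imwrite("pics/t_c.png",im2)
segs=[(B([(0,-56,zb),(0,56,zb)]),(0,255,0))]
for y in(-32,32): segs+=[(ov.dry([(-15,y,157),(-7,y,134),(7,y,134),(15,y,149),(51,y,149)]),(255,0,255))]
c=np.round(proj("side",B([(20,0,120)]))[0]).astype(int)
b=(c[0]-50,c[1]-48,c[0]+50,c[1]+52)
I=draw("side",im,b,5,segs,"pics/c1.png");
J=cv2.resize(im[b[1]:b[3],b[0]+20:b[2]-20],None,fx=5,fy=5,interpolation=cv2.INTER_CUBIC)
C=np.hstack([I,J]);print(b,C.shape);cv2.imwrite("pics/c.png",C)
E
python3 go.py .6075 -.2439 .265 150
```

```text
clock: 29.4
position: [0.5448, -0.2081, 0.2642]
ee_rot: [0.259, 0.966, -0.0, -0.0]
ft_force: [0.4, -0.1, -5.4]
grip_width: 0.221
grasp_force: 58.7
(np.int64(218), np.int64(189), np.int64(318), np.int64(289)) (500, 800, 3)
t 29.5 pos [ 0.5448 -0.2082  0.2646] F [-0.4  0.4 -3.1] grip 0.228 58.7 q [-0.4   0.28  0.84  1.56 -0.21  1.39  1.51]
 shift shares [-0.902  0.005 -0.006] turn shares [-0. -0.  0.]
```

View pics/c.png

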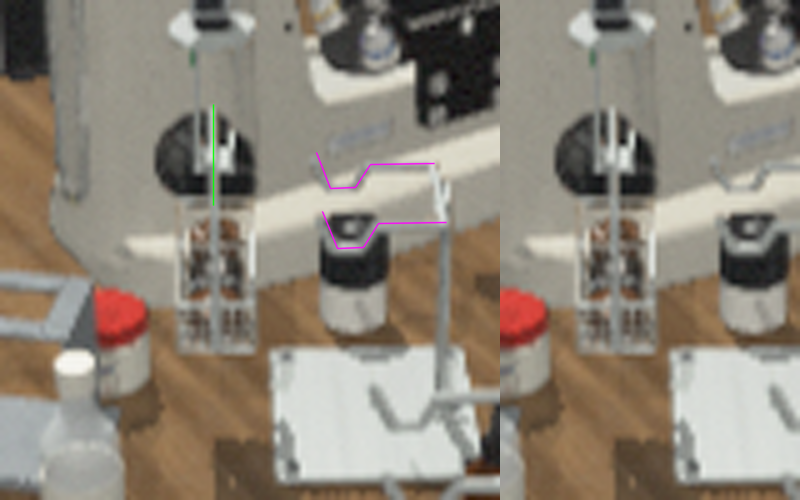

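The side view shows the basket hanging level and the bar on the predicted line (px 213, 105–205). The dry prong dips match the overlay at (343,187) and (347,247), to within about 1 mm. I'll advance and lower gently.

```bash

python3 -m inch '[[[-0.02,0,0],[0,0,0]],[[-0.08,0,0],[0,0,0]],[[-0.17,0,0],[0,0,0]],[[-0.28,0,0],[0,0,0]],[[-0.4,0,0],[0,0,0]],[[-0.53,0,0],[0,0,0]],[[-0.66,0,0],[0,0,0]],[[-0.77,0,0],[0,0,0]],[[-0.85,0,0],[0,0,0]],[[-0.89,0,0],[0,0,0]]]'
python3 go.py .607 -.2436 .232 150
python3 -m inch '[[[0,0,0.02],[0,0,0]],[[0,0,0.06],[0,0,0]],[[0,0,0.11],[0,0,0]],[[0,0,0.17],[0,0,0]],[[0,0,0.22],[0,0,0]],[[0,0,0.27],[0,0,0]],[[0,0,0.31],[0,0,0]],[[0,0,0.34],[0,0,0]],[[0,0,0.37],[0,0,0]],[[0,0,0.4],[0,0,0]]]'
python3 go.py .607 -.2436 .21 150
```

```text
clock: 30.5
position: [0.607, -0.2443, 0.2646]
ee_rot: [0.259, 0.966, -0.0, -0.0]
ft_force: [0.2, -0.1, -4.7]
grip_width: 0.224
grasp_force: 58.7
t 30.5 pos [ 0.607  -0.2443  0.2646] F [ 0.2 -0.1 -4.7] grip 0.224 58.7 q [-0.25  0.47  0.81  1.36 -0.34  1.45  1.59]
 shift shares [0.004 0.008 0.407] turn shares [-0.001 -0.    -0.   ]
clock: 31.5
position: [0.6066, -0.2438, 0.2328]
ee_rot: [0.259, 0.966, 0.0, 0.0]
ft_force: [0.5, -0.6, -3.7]
grip_width: 0.228
grasp_force: 58.7
t 31.5 pos [ 0.6066 -0.2438  0.2328] F [ 0.5 -0.6 -3.7] grip 0.228 58.7 q [-0.25  0.48  0.8   1.41 -0.35  1.39  1.6 ]
 shift shares [-0.003  0.005  0.285] turn shares [0. 0. 0.]
```

```bash

python3 -m inch '[[[0,0,0.01],[0,0,0]],[[0,0,0.02],[0,0,0]],[[0,0,0.03],[0,0,0]],[[0,0,0.04],[0,0,0]],[[0,0,0.05],[0,0,0]],[[0,0,0.06],[0,0,0]],[[0,0,0.07],[0,0,0]],[[0,0,0.08],[0,0,0]],[[0,0,0.1],[0,0,0]],[[0,0,0.12],[0,0,0]]]'
python3 go.py .607 -.2436 .21 150
python3 -m inch '[[[0,0,0.02],[0,0,0]],[[0,0,0.04],[0,0,0]],[[0,0,0.06],[0,0,0]],[[0,0,0.08],[0,0,0]],[[0,0,0.1],[0,0,0]],[[0,0,0.12],[0,0,0]],[[0,0,0.14],[0,0,0]],[[0,0,0.16],[0,0,0]],[[0,0,0.16],[0,0,0]],[[0,0,0.16],[0,0,0]]]'
python3 - <<'E'
from ov import *
# is the bar on the prongs? compare the bar row/columns in the side picture
im=np.ascontiguousarray(manip.camera("side")[:,:,::-1]);cv2.imwrite("pics/s_d.png",im)
im=np.ascontiguousarray(manip.camera("top")[:,:,::-1]);cv2.imwrite("pics/t_d.png",im)
h=cv2.cvtColor(cv2.imread("pics/s_d.png"),cv2.COLOR_BGR2HSV);a=cv2.cvtColor(cv2.imread("pics/side0.png"),cv2.COLOR_BGR2HSV)
d=cv2.absdiff(cv2.imread("pics/s_d.png"),cv2.imread("pics/side0.png")).max(2)
e=dry([(-21,-56,80),(21,-56,80),(-21,56,80),(21,56,80),(-21,-56,50),(21,-56,50),(0,-56,140),(0,56,140)])
print(np.round(proj("side",e),1).tolist())
q=proj("side",dry([(0,0,100)]))[0].astype(int);print(q)
m=(d>35).astype(np.uint8)[q[1]-60:q[1]+60,q[0]-40:q[0]+40]
for r in m[40::2,:]: print("".join(".#"[v] for v in r))
E
python3 go.py .607 -.2436 .21 150
```

```text
clock: 32.5
position: [0.6067, -0.2439, 0.2235]
ee_rot: [0.259, 0.966, 0.0, 0.0]
ft_force: [-0.2, 0.3, -1.6]
grip_width: 0.228
grasp_force: 58.8
t 32.5 pos [ 0.6067 -0.2439  0.2235] F [-0.2  0.3 -1.6] grip 0.228 58.8 q [-0.25  0.49  0.8   1.42 -0.35  1.37  1.61]
 shift shares [-0.001  0.005  0.168] turn shares [0.    0.001 0.   ]
clock: 33.5
position: [0.6065, -0.2438, 0.2105]
ee_rot: [0.259, 0.966, 0.0, -0.0]
ft_force: [0.0, 0.6, -2.4]
grip_width: 0.225
grasp_force: 58.8
[[280.0, 260.3], [295.8, 260.0], [278.3, 238.2], [292.7, 238.0], [280.0, 269.6], [295.6, 269.3], [288.1, 241.0], [285.6, 220.1]]
[286 242]
..............................................#...#.............................
......................................##........................................
......................................##........................................
.....................................###.#......................................
.....................................###........................................
......................................####.###.................................
[... 2233 characters left out ...]
######...#####.##...................
.......................................##########.......##......................
......................................#########....##...##..##..................
.......................................#######.#######..######..................
........................................##.###..#.......#######.................
.........................................#.####################.................
..........................................####.......#.####..###................
t 33.6 pos [ 0.6066 -0.2438  0.2105] F [-0.6  0.5 -1.5] grip 0.227 58.8 q [-0.25  0.5   0.79  1.44 -0.36  1.35  1.61]
 shift shares [-0.003  0.005  0.007] turn shares [0. 0. 0.]
```

The load is off the hook and the basket's outline sits where the hung basket is predicted. I'll draw the hook out.

```bash

python3 -m inch '[[[0.02,0,0.01],[0,0,0]],[[0.04,0,0.01],[0,0,0]],[[0.06,0,0.01],[0,0,0]],[[0.08,0,0.01],[0,0,0]],[[0.1,0,0.01],[0,0,0]],[[0.12,0,0.01],[0,0,0]],[[0.14,0,0.01],[0,0,0]],[[0.16,0,0.01],[0,0,0]],[[0.18,0,0.01],[0,0,0]],[[0.2,0,0.01],[0,0,0]]]'
python3 -m inch '[[[0.05,0,0],[0,0,0]],[[0.1,0,0],[0,0,0]],[[0.15,0,0],[0,0,0]],[[0.2,0,0],[0,0,0]],[[0.26,0,0],[0,0,0]],[[0.32,0,0],[0,0,0]],[[0.38,0,0],[0,0,0]],[[0.44,0,0],[0,0,0]],[[0.48,0,0],[0,0,0]],[[0.5,0,0],[0,0,0]]]'
python3 - <<'E'
from ov import *
im=np.ascontiguousarray(manip.camera("side")[:,:,::-1]);cv2.imwrite("pics/s_e.png",im)
d=cv2.absdiff(im,cv2.imread("pics/s_d.png")).max(2);print("changed px on basket",(d[244:275,276:300]>35).sum(),"of",24*31)
E
python3 go.py .4345 -.1653 .26 138.7
```

```text
clock: 34.6
position: [0.5925, -0.2357, 0.2097]
ee_rot: [0.259, 0.966, 0.0, -0.0]
ft_force: [0.6, 0.4, -1.7]
grip_width: 0.227
grasp_force: 58.8
clock: 35.6
position: [0.5578, -0.2155, 0.2097]
ee_rot: [0.259, 0.966, 0.0, 0.0]
ft_force: [-0.3, -0.8, -1.3]
grip_width: 0.231
grasp_force: 58.8
changed px on basket 9 of 744
t 35.65 pos [ 0.5578 -0.2156  0.2098] F [-0.6 -0.7 -1.3] grip 0.228 58.8 q [-0.36  0.36  0.82  1.6  -0.27  1.3   1.56]
 shift shares [ 1.649 -0.226 -0.628] turn shares [ 0.    -0.     0.252]
```

```bash

python3 -m inch '[[[0,0,-0.06],[0,0,0]],[[0,0,-0.13],[0,0,0]],[[0,0,-0.2],[0,0,0]],[[0,0,-0.27],[0,0,0]],[[0,0,-0.34],[0,0,0]],[[0,0,-0.41],[0,0,0]],[[0,0,-0.48],[0,0,0]],[[0,0,-0.54],[0,0,0]],[[0,0,-0.59],[0,0,0]],[[0,0,-0.63],[0,0,0]]]'
python3 -m inch '[[[0.08,-0.01,0],[0,0,0]],[[0.16,-0.02,0],[0,0,0]],[[0.25,-0.03,0],[0,0,0]],[[0.33,-0.04,0],[0,0,0]],[[0.42,-0.05,0],[0,0,0]],[[0.5,-0.06,0],[0,0,0]],[[0.6,-0.08,0],[0,0,0]],[[0.7,-0.09,0],[0,0,0]],[[0.77,-0.1,0],[0,0,0]],[[0.82,-0.11,0],[0,0,0]]]'
python3 -m inch '[[[0.08,-0.01,0],[0,0,0.03]],[[0.16,-0.02,0],[0,0,0.06]],[[0.25,-0.03,0],[0,0,0.09]],[[0.33,-0.04,0],[0,0,0.12]],[[0.42,-0.05,0],[0,0,0.15]],[[0.5,-0.06,0],[0,0,0.18]],[[0.6,-0.08,0],[0,0,0.21]],[[0.7,-0.1,0],[0,0,0.24]],[[0.78,-0.11,0],[0,0,0.25]],[[0.83,-0.115,0],[0,0,0.252]]]'
python3 go.py .4344 -.1653 .118 138.67
```

```text
clock: 36.65
position: [0.5581, -0.2158, 0.2604]
ee_rot: [0.259, 0.966, 0.0, 0.0]
ft_force: [0.5, -0.3, -1.0]
grip_width: 0.226
grasp_force: 58.8
clock: 37.65
position: [0.4964, -0.1904, 0.2602]
ee_rot: [0.259, 0.966, 0.0, 0.0]
ft_force: [0.3, -0.4, -1.8]
grip_width: 0.226
grasp_force: 58.9
clock: 38.65
position: [0.4343, -0.1653, 0.2601]
ee_rot: [0.353, 0.936, 0.0, 0.0]
ft_force: [-1.0, -1.0, -1.3]
grip_width: 0.226
grasp_force: 59.0
t 38.65 pos [ 0.4343 -0.1653  0.2601] F [-1.  -1.  -1.3] grip 0.226 59.0 q [-0.56 -0.11  0.79  1.85  0.08  1.37  1.05]
 shift shares [-1.000e-03 -0.000e+00  1.777e+00] turn shares [0.001 0.    0.   ]
```

```bash

python3 -m inch '[[[0,0,0.1],[0,0,0]],[[0,0,0.2],[0,0,0]],[[0,0,0.3],[0,0,0]],[[0,0,0.4],[0,0,0]],[[0,0,0.5],[0,0,0]],[[0,0,0.6],[0,0,0]],[[0,0,0.7],[0,0,0]],[[0,0,0.8],[0,0,0]],[[0,0,0.9],[0,0,0]],[[0,0,1],[0,0,0]]]'
python3 -m inch '[[[0,0,0.1],[0,0,0]],[[0,0,0.2],[0,0,0]],[[0,0,0.3],[0,0,0]],[[0,0,0.4],[0,0,0]],[[0,0,0.5],[0,0,0]],[[0,0,0.58],[0,0,0]],[[0,0,0.65],[0,0,0]],[[0,0,0.71],[0,0,0]],[[0,0,0.76],[0,0,0]],[[0,0,0.78],[0,0,0]]]'
python3 go.py .4344 -.1653 .1138 138.67
```

```text
clock: 39.65
position: [0.4347, -0.1654, 0.1794]
ee_rot: [0.353, 0.936, 0.0, 0.0]
ft_force: [-1.2, 0.0, -2.4]
grip_width: 0.226
grasp_force: 59.0
clock: 40.65
position: [0.4346, -0.1654, 0.1173]
ee_rot: [0.353, 0.936, -0.0, -0.0]
ft_force: [-0.2, 0.6, -0.9]
grip_width: 0.226
grasp_force: 59.0
t 40.65 pos [ 0.4346 -0.1654  0.1173] F [-0.2  0.6 -0.9] grip 0.226 59.0 q [-0.53  0.08  0.84  2.04 -0.07  1.04  1.19]
 shift shares [ 0.003 -0.001  0.044] turn shares [-0. -0.  0.]
```

Now seat the guard, open the fingers and rise.

```bash

python3 -m inch '[[[0,0,0.01],[0,0,0]],[[0,0,0.02],[0,0,0]],[[0,0,0.03],[0,0,0]],[[0,0,0.035],[0,0,0]],[[0,0,0.04],[0,0,0]],[[0,0,0.045],[0,0,0]],[[0,0,0.045],[0,0,0]],[[0,0,0.045],[0,0,0]],[[0,0,0.045],[0,0,0]],[[0,0,0.045],[0,0,0]]]'
python3 -m inch '[[[0,0,0],[0,0,0]],[[0,0,0],[0,0,0]],[[0,0,0],[0,0,0]],[[0,0,0],[0,0,0]],[[0,0,0],[0,0,0]],[[0,0,0],[0,0,0]],[[0,0,0],[0,0,0]],[[0,0,0],[0,0,0]],[[0,0,0],[0,0,0]],[[0,0,0],[0,0,0]]]' 0.6
python3 -m inch '[[[0,0,-0.05],[0,0,0]],[[0,0,-0.1],[0,0,0]],[[0,0,-0.2],[0,0,0]],[[0,0,-0.3],[0,0,0]],[[0,0,-0.4],[0,0,0]],[[0,0,-0.5],[0,0,0]],[[0,0,-0.6],[0,0,0]],[[0,0,-0.7],[0,0,0]],[[0,0,-0.8],[0,0,0]],[[0,0,-0.9],[0,0,0]]]'
python3 -m inch '[[[0,0,-0.1],[0,0,0]],[[0,0,-0.2],[0,0,0]],[[0,0,-0.3],[0,0,0]],[[0,0,-0.4],[0,0,0]],[[0,0,-0.5],[0,0,0]],[[0,0,-0.6],[0,0,0]],[[0,0,-0.7],[0,0,0]],[[0,0,-0.8],[0,0,0]],[[0,0,-0.85],[0,0,0]],[[0,0,-0.85],[0,0,0]]]'
python3 - <<'E'
from ov import *
im=np.ascontiguousarray(manip.camera("side")[:,:,::-1]);cv2.imwrite("pics/s_f.png",im)
d0=cv2.absdiff(im,cv2.imread("pics/s1.png")).max(2)
q=proj("side",[.4345,-.166,.161])[0].astype(int);r=d0[q[1]-3:q[1]+50,q[0]-22:q[0]+22]
print("hook/rest changed vs before",(r>35).sum(),r.size)
d1=cv2.absdiff(im,cv2.imread("pics/s_e.png")).max(2);print("basket changed",(d1[215:275,276:300]>35).sum())
for n,z in(("rinse",(.425,-.269,.06)),("loupe",None)):
    if z: c=proj("side",z)[0].astype(int);print(n,(d0[c[1]-22:c[1]+22,c[0]-10:c[0]+10]>35).sum())
print("loupe",(d0[300:330,240:265]>35).sum(),"can",(d0[228:258,278:298]>35).sum(),"jar",(d0[245:270,236:250]>35).sum(),"dropper",(d0[268:300,310:325]>35).sum())
# samples: brown/dark blobs in the hung basket
e=dry([(0,-37,60),(0,0,60),(0,37,60)]);h=cv2.cvtColor(im,cv2.COLOR_BGR2HSV)
for p in np.round(proj("side",e)).astype(int): print(p,np.median(im[p[1]-2:p[1]+3,p[0]-3:p[0]+4].reshape(-1,3),0))
print(manip.get_obs()["ft_force"],manip.get_obs()["position"])
E
```

```text
clock: 41.65
position: [0.4347, -0.1654, 0.1141]
ee_rot: [0.353, 0.936, 0.0, 0.0]
ft_force: [-0.3, -1.2, -1.2]
grip_width: 0.223
grasp_force: 59.0
clock: 42.65
position: [0.4347, -0.1654, 0.1141]
ee_rot: [0.353, 0.936, 0.0, 0.0]
ft_force: [-1.0, -0.4, 0.4]
grip_width: 0.596
grasp_force: 0.0
clock: 43.65
position: [0.4347, -0.1654, 0.1868]
ee_rot: [0.353, 0.936, 0.0, 0.0]
ft_force: [0.1, 0.0, 0.1]
grip_width: 0.6
grasp_force: 0.0
clock: 44.65
position: [0.435, -0.1654, 0.2546]
ee_rot: [0.353, 0.936, 0.0, 0.0]
ft_force: [0.1, 0.4, -0.4]
grip_width: 0.594
grasp_force: 0.0
hook/rest changed vs before 36 2332
basket changed 1
rinse 1
loupe 0 can 254 jar 0 dropper 0
[287 262] [129. 136. 137.]
[287 255] [ 94. 101. 104.]
[286 247] [114. 121. 132.]
[-0.79876333 -0.3284959  -0.04320253] [ 0.43477739 -0.16541693  0.25414237]
```

```bash
python3 - <<'E'
from ov import *
im=np.ascontiguousarray(manip.camera("top")[:,:,::-1]);t0=cv2.imread("pics/top0.png")
d=cv2.absdiff(im,t0).max(2)
for n,(u,v) in dict(can=(137,78),jar=(105,307),rinse=(310,440),loupe=(414,424),dropper=(447,160),hook=(150,427)).items():
    x,y=int(235+u/5.3),int(160+v/5.3);print(n,(d[y-5:y+6,x-5:x+6]>40).sum(),"of 121")
e=np.array([(0,-37,67),(0,0,66),(0,37,66)])
print(np.round(proj("top",dry(e)),1).tolist())
h=cv2.cvtColor(im,cv2.COLOR_BGR2HSV);x0,y0,x1,y1=262,168,310,214
m=((h[y0:y1,x0:x1,2]<125)&(d[y0:y1,x0:x1]>40)).astype(np.uint8)
n,l,s,c=cv2.connectedComponentsWithStats(m)
print([(s[i,4],np.round(c[i]+[x0,y0],1).tolist()) for i in range(1,n) if s[i,4]>6])
for r in m: print("".join(".#"[v] for v in r))
E
```

```text
can 0 of 121
jar 11 of 121
rinse 30 of 121
loupe 0 of 121
dropper 0 of 121
hook 39 of 121
[[293.7, 196.8], [284.9, 191.6], [276.1, 186.4]]
[(np.int32(12), [273.6, 186.6]), (np.int32(33), [284.0, 193.5]), (np.int32(17), [291.8, 198.2]), (np.int32(18), [303.0, 204.0])]
................................................
................................................
................................................
................................................
................................................
................................................
................................................
................................................
................................................
................................................
................................................
................................................
................................................
................................................
................................................
................................................
...........#....................................
[... 721 characters left out ...]
...........#..
.............................####...............
...............................###......#......#
........................................###.....
.......................................#.##.....
.........................................##.....
......................................#######...
.........................................#......
..........................................#.....
................................................
................................................
................................................
................................................
................................................
................................................
```

```bash
python3 -c "
from workcell import manip
print(manip.hand_in())"
```

```text
the job is handed in; nothing more can be done
None
```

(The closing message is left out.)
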